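# Index the rotary table to its pointer and clamp it

## Robot

A 6-joint arm with a two-finger parallel gripper is mounted at the origin on the work surface. World frame = base frame: x ahead of the robot, y to its left, z up, the work surface at z = 0. Lengths are in m, angles in rad, forces in N, time in s.
With the tool pointing down it reaches from about 0.375 to 0.9 m from the base axis. Payload 3.1 kg.
Tool frame: the origin (TCP) lies where the fingers leave the gripper's body, on its centre line; the fingertips stand 70 mm ahead of it and the grasp point (between the pads) lies 51 mm ahead of it; z points along the fingers, y is the line along which they close (so a half turn about z gives the same grasp; the last joint's range is limited). The gripper opens to 87 mm and grips with 3 to 60 N. Pads are 19 mm wide; open, the fingers measure 117 mm over their backs; the gripper's body (75 mm by 190 mm) begins 51 mm behind the grasp point.
Start: joints at [-1.496, 0.527, 1.433, -0, 1.181, -0.178], TCP at [0.156, -0.605, 0.292] pointing down, gripper open.
Joint ranges: [-3.08, 3.08], [-0.75, 2.2], [0.22, 2.44], [-1.43, 4.57], [0, 2.65], [-2.85, 2.85]. Speed limits (rad/s): [2.79, 2.79, 3.14, 3.14, 3.14, 3.14].

## Interface

Orientations are given as a unit quaternion [x, y, z, w].
In Python, from rig import robot gives the robot as it stands.
- The arm moves only by the tool send_rows, never from a script. Its argument "deltas" is text: rows parted by semicolons, each of 7 numbers parted by spaces: the shift along the tool's x, y, z in mm, then the turn, a rotation vector about the tool's x, y, z in degrees, then the opening, from 0 (shut) to 1 (fully open). A call has 1 to 10 rows; each row shifts and turns the commanded pose from where the row before left it, along the tool's axes as they then stand; what a row does not reach is not made up. A row lasts 1/8 s, in which the tool goes at most 62.5 mm and 10.7 degrees, less where a joint would pass 70% of its speed; a pose out of reach is approached as far as the arm can. A call is refused whole if a number of a shift passes 62.5 or a number of a turn 10.7, either way. A call with a gripper value outside its range is refused whole. The fingers move at their own pace and stop on an object; "newtons" is the grip in N (left out, the last holds). Time passes only in rows, so rows that do not move let the fingers close. It gives the time, the measured TCP pose, the force, the opening and the grip force at its end, in the units of the state.
- robot.get_obs(): the state, without advancing time (a new reading comes with each control period).
- robot.camera(name): name is "scene" or "top"; returns a dict with "image" (400x640x3 uint8, red, green, blue), "depth" (400x640 float32, m along the optical axis (not along the pixel's ray), 0 where there is no reading), "fovy" (degrees; the focal length in pixels is half the picture's height over the tangent of half this angle, whatever the lens; pixels are square), "cx", "cy" (the principal point, pixels), "rvec" (rotation vector, rad) and "tvec" (3), from world to camera coordinates, as OpenCV has them. Camera axes: x right, y down, z forward; pixel columns grow to the right and rows downward; lengths in m; the calibration is good to about 2 mm. A picture is of the moment at which its call begins.
- robot.hand_in(): hands the job in; it is judged then, once.
Trained networks look in the newest picture that a camera, given by its name, has taken for a name from the list of things; names that differ only in an ending like _2 or _b are one class to them, and where a whole thing is asked for, a point or a joint stands for the part that bears it (a point fixed in the world has none). Each returns a list of dicts, best first, with "p" (0 to 1); they miss things now and then, are a little off and sometimes report something else, mostly with a low value. They report only what shows in the picture. A call takes as long as a camera call.
- robot.find_in(camera, thing): "box" ([left, top, right, bottom] in pixels, round what is visible of it).
- robot.cut_out(camera, thing): "region" (400x640 bool, what is visible of it) and "box" ([left, top, right, bottom] in pixels, round what is visible of it).
The state is a dict: "time": time; "q": joint angles; "joint_velocities": joint speeds; "joint_torque": joint torques, N m; "position": TCP position; "tool_rot": TCP orientation; "ft_force": force on the tool from outside, world axes, zero at the start; "moment": the same for the moment, N m; "grip_width": finger opening in m; "grip_force": force on a finger pad.
Only numpy, scipy, OpenCV 4.12 (cv2) and the standard library are available. Lean on these libraries where they do the work, as an engineer would, in place of code of your own. Each camera call takes 0.05 s, during which the arm holds its last target. There are 200 camera calls.

## Task

The casting on the rotary table is ready for its next hole: turn the table round by hand until the red line on its dial points exactly at the yellow pointer, then swing the red-ball clamp lever clockwise until it bites and is firmly hand-tight, without straining it, so that the table stays locked with the line on the pointer. Let go of everything and leave the tools and parts lying about where they are.

Things in the scene. Friction and masses are not known exactly. Their poses are not given: they have to be found in the camera images.
- drill_stand: a green radial drill stand, fixed: iron base plate 280 (its x) x 420 (its y) x 18 mm, origin under the plate's middle; a 40 mm column stands at x=+75, y=-165 mm and its drill head, 0.27 to 0.51 m above the bench, is swung aside towards -y; its drill bit hangs down to 115 mm, 0.21 m from the column
- rotary_table: a hand-turned rotary table bolted on that plate, fixed; origin on the vertical turning axis at the underside of its base (18 mm above the bench). Round iron base 204 mm across, 45 mm tall. On it turns the faceplate, either way, without end: aluminium dial ring 200 mm across, top 60 mm above this origin; steel disc 168 mm across, top at 80 mm; dark flange casting strapped on it, 116 mm across, top at 92 mm
- boss (a point): point on the turning axis, in the casting's plain round upright boss: 50 mm in diameter, from 30 mm below this point (the flange's top) to 22 mm above it; the handiest thing to grip and turn the faceplate by. Two strap clamps on opposite sides of the casting turn with it: tops 20 mm below this point and from 41 mm off the axis outward, studs 66 mm off the axis, up to 2 mm above this point
- faceplate: the turning part with the casting on it, mass 6 kg; origin on the turning axis at the rotary table's origin, its x axis points to the red line. It turns stiffly, about 0.4 N m, and stays where it is left; once the clamp lever is tight it no longer turns
- red_line (a point): the outer end of the red line painted on the dial ring and the disc, 98 mm from the turning axis and 61 mm above the rotary table's origin; it turns with the faceplate (red line 5 mm wide, other marks on the dial are black)
- pointer_tip (a point): the point where the red line's outer end must come: at the tip of the fixed yellow pointer on the rim of the base, 98 mm from the turning axis, same height as red_line. The pointer stands on a small iron bracket, 10 mm further out, up to 65 mm above the rotary table's origin
- clamp_lever (a joint): angle of the clamp lever in rad, 0 slack (its stop) to 2.1 at most; grows as the lever swings clockwise seen from above, which tightens it. Slack at the start. The free swing takes 0.5 N m (6 N at the ball; at 1 rad/s 0.2 N m more). Somewhere between 0.6 and 1.4 rad, different each time, the clamp bites on the dial ring; from there the resistance rises by about 4 N m per rad (40 N at the ball)
- lever_ball (a point): the centre of the red ball, 30 mm in diameter, at the end of the clamp lever, 90 mm from clamp_axis and 131 mm above the bench; the steel arm, 12 mm thick, runs from the ball down and inwards to the hub. It can be pinched or pushed from above
- clamp_axis (a point): point on the vertical axis of the clamp lever, at the height of the ball's centre; 118 mm from the rotary table's axis. The clamp is hand-tight at a push of 10 to 16 N on the ball, square to the lever (0.9 to 1.45 N m); above 22 N it is strained. Held still, the push felt sinks by a few N; let go, the lever springs back by 0.1 to 0.3 rad and stays, still tight
- clamp_dog: the small dark steel dog beside the lever's hub that comes down on the dial ring, 6 to 12 mm above it when slack; it need not be touched. It presses with about 25 N when the clamp is just tight, 230 N when it is strained
- chuck_key: a loose drill chuck key (T shape, 85 mm), lying on the drill stand's base plate; leave it alone
- hammer: a loose hammer, 260 mm; leave it alone
- spanner: a loose open-ended spanner, 180 mm; leave it alone
- try_square: a loose try square with a wooden stock, blade 110 mm; leave it alone
- oil_can: a copper oil can, 72 mm across, 145 mm tall to its spout; leave it alone
- spare_flange: a second flange casting, 116 mm across and 64 mm tall, standing on the bench; leave it alone
- scribing_block: a scribing block (surface gauge), 195 mm tall; leave it alone
- drill_box: a blue drill box, 115 x 75 x 28 mm; leave it alone

How it is judged:
By the outcome, as a careful person would: the job done as asked, in the order asked, and still so for the second after the job is handed in, with the robot touching nothing.
It also fails if it takes over 61 s, if anything falls off the work surface, if the arm or the gripper's body presses on something with over 40 N, if the wrist force passes 120 N, or if a joint passes its speed limit or range.

## Working session

There is one attempt and no reset: what is moved stays moved. The work goes in short steps, Python scripts to look and compute and a tool call to move; the robot and the scene stay as the last step left them, time stands still between calls to the robot, and variables do not carry over. Pictures are saved under pics/ and viewed, at most 10 in all, crops included, and the job is handed in when it is done.

Besides the shell and the picture viewer there is one more tool, called after "Request:" in YAML: its name, and indented under it one key for each argument. send_rows: Moves the arm, as the interface text tells. Its arguments: {"type":"object","properties":{"deltas":{"type":"string"},"newtons":{"type":"number"}},"required":["deltas"]}

```bash
mkdir -p pics; ls; cat > h.py <<'E'
import numpy as np, cv2
from rig import robot
def cam(n):
    c=robot.camera(n); h=c["image"].shape[0]
    c["f"]=h/2/np.tan(np.radians(c["fovy"])/2); c["R"]=cv2.Rodrigues(np.array(c["rvec"],float))[0]; c["t"]=np.array(c["tvec"],float).ravel(); return c
def ray(c,u,v):
    d=c["R"].T@np.array([(u-c["cx"])/c["f"],(v-c["cy"])/c["f"],1.]); return -c["R"].T@c["t"],d
def at_z(c,u,v,z):
    o,d=ray(c,u,v); return o+d*(z-o[2])/d[2]
def at_d(c,u,v,D=None):
    o,d=ray(c,u,v); return o+d*(c["depth"][int(round(v)),int(round(u))] if D is None else D)
def cloud(c):
    v,u=np.mgrid[:400,:640]; D=c["depth"]
    P=np.stack([(u-c["cx"])/c["f"]*D,(v-c["cy"])/c["f"]*D,D],-1)
    return (P-c["t"])@c["R"]
def proj(c,p):
    q=c["R"]@np.array(p,float)+c["t"]; return c["f"]*q[:2]/q[2]+[c["cx"],c["cy"]]
def save(n,im,s=1): cv2.imwrite("pics/"+n,cv2.resize(im[...,::-1],None,fx=s,fy=s,interpolation=cv2.INTER_CUBIC))
E
python3 - <<'E'
from h import *
for n in("scene","top"):
    c=cam(n); save(n+".png",c["image"]); print(n,c["fovy"],(-c["R"].T@c["t"]).round(3))
    for t in("rotary_table","boss","red_line","pointer_tip","lever_ball","clamp_lever","faceplate"):
        try:
            for r in robot.find_in(n,t)[:2]:
                b=np.array(r["box"]); print(t,round(r["p"],2),b.round(0),at_d(c,(b[0]+b[2])/2,(b[1]+b[3])/2).round(3))
        except Exception as e: print(t,e)
E
```

```text
pics
scene 47.50795118769402 [ 1.289 -0.42   0.894]
rotary_table 0.81 [268. 142. 359. 238.] [0.543 0.062 0.107]
rotary_table 0.51 [169. 245. 212. 304.] [ 0.537 -0.295 -0.004]
boss 0.68 [266. 144. 360. 238.] [0.547 0.056 0.107]
boss 0.25 [100.  99. 380. 298.] [ 0.618 -0.17   0.25 ]
red_line 0.84 [268. 164. 342. 223.] [0.543 0.034 0.108]
red_line 0.59 [266. 144. 360. 241.] [0.552 0.054 0.107]
pointer_tip 0.6 [270. 146. 358. 240.] [0.554 0.055 0.107]
lever_ball 0.48 [342. 148. 358. 186.] [0.519 0.197 0.108]
clamp_lever 0.81 [342. 146. 356. 185.] [0.512 0.198 0.11 ]
faceplate 0.89 [268. 168. 343. 223.] [0.548 0.034 0.106]
top 50.464779253279126 [0.498 0.04  1.173]
rotary_table 0.73 [229. 177. 350. 274.] [0.508 0.105 0.11 ]
boss 0.83 [231. 178. 350. 276.] [0.504 0.102 0.113]
red_line 0.73 [272. 185. 348. 264.] [0.509 0.053 0.161]
pointer_tip 0.61 [230. 179. 348. 272.] [0.507 0.106 0.109]
lever_ball 0.84 [233. 212. 273. 243.] [0.504 0.195 0.113]
clamp_lever 0.53 [231. 209. 271. 242.] [0.508 0.2   0.118]
```

```bash
python3 - <<'E'
import cv2
a=cv2.imread("pics/top.png"); b=cv2.imread("pics/scene.png")
cv2.imwrite("pics/top_c.png",cv2.resize(a[150:300,210:370],None,fx=4,fy=4,interpolation=3))
cv2.imwrite("pics/scene_c.png",cv2.resize(b[120:260,240:390],None,fx=4,fy=4,interpolation=3))
E
```

```text
(no output)
```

View pics/top.png

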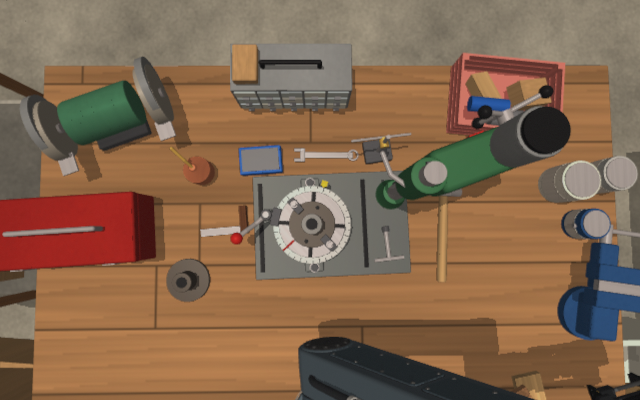

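View pics/top_c.png

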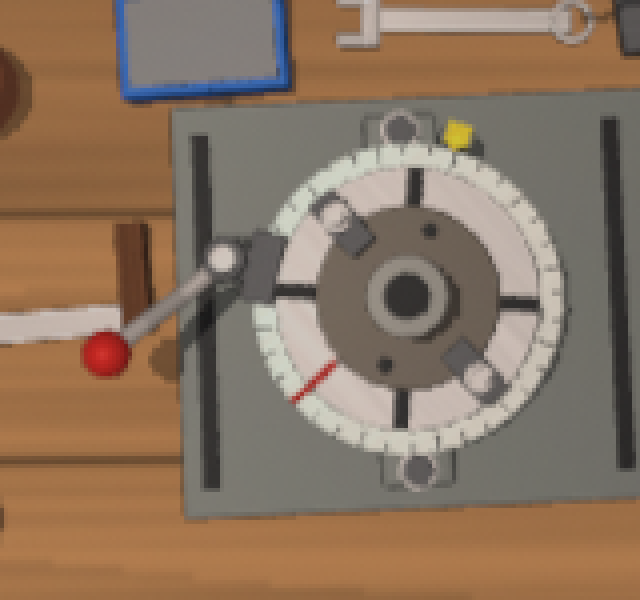

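View pics/scene.png

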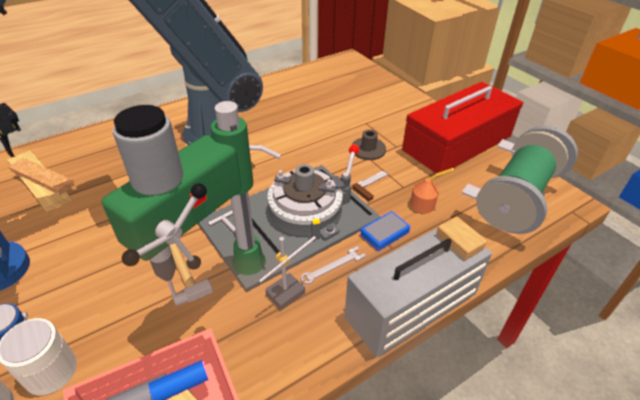

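The top view shows the table axis near (312,224) px, with the red line at lower left (283,250). The yellow pointer is at the top, slightly right, at (324,184), and the slack lever's ball is at (236,238). The scene view shows the drill head swung away to -y.

```bash
cat >> h.py <<'E'
def cent(c,m,z):
    v,u=np.nonzero(m); return [at_z(c,a,b,z) for a,b in zip(u,v)]
def measure(c,box=(225,170,355,280),ax=None):
    im=c["image"].astype(int); r,g,b=im[...,0],im[...,1],im[...,2]; w=np.zeros(r.shape,bool); w[box[1]:box[3],box[0]:box[2]]=1
    red=w&(r>110)&(g<.45*r)&(b<.45*r); yel=w&(r>150)&(g>.7*r)&(b<.4*r)
    n,l,s,cc=cv2.connectedComponentsWithStats(red.astype(np.uint8))
    return red,yel,[(i,s[i].tolist(),cc[i].round(1)) for i in range(1,n) if s[i][4]>3],l
E
python3 - <<'E'
from h import *
c=cam("top")
red,yel,cs,l=measure(c); print(cs)
P=cloud(c); w=np.zeros(red.shape,bool); w[170:280,260:360]=1
def circ(m):
    q=P[m][:,:2]; A=np.c_[2*q,np.ones(len(q))]; s=np.linalg.lstsq(A,(q**2).sum(1),rcond=None)[0]; return s[:2].round(4),np.sqrt(s[2]+s[:2]@s[:2]).round(4),len(q)
Z=P[...,2]
print("zs",np.percentile(Z[w],[5,25,50,75,95]).round(3))
# boss top rim & disc
b=w&(abs(Z-.162)<.005); print("boss",P[b].mean(0),b.sum()) 
d=w&(abs(Z-.098)<.004)
v,u=np.nonzero(b); cc,_=cv2.minEnclosingCircle(np.c_[u,v].astype(np.float32)); ax=at_z(c,*cc,.162); print("ax boss",ax)
d=w&(abs(Z-.110)<.005); v,u=np.nonzero(d)
r_=w&(Z>.071)&(Z<.083)
(cx,cy),R=cv2.minEnclosingCircle(np.argwhere(r_)[:,::-1].astype(np.float32)); print("ring",at_z(c,cx,cy,.078),R)
for i,s,ct in cs:
    m=l==i
    print(s,at_z(c,*ct,.079 if ct[0]>262 else .131).round(4), at_d(c,*ct).round(4))
v,u=np.nonzero(yel); print("yel",at_z(c,u.mean(),v.mean(),.082),at_d(c,u.mean(),v.mean()),len(u),u.min(),u.max(),v.min(),v.max())
print(robot.get_obs())
E
```

```text
[(1, [231, 233, 11, 11, 102], array([236. , 238.2])), (2, [284, 241, 10, 9, 13], array([289.1, 244.2]))]
zs [0.004 0.018 0.022 0.099 0.12 ]
boss [0.51084494 0.05076812 0.16236055] 340
ax boss [0.51085384 0.05078343 0.162     ]
ring [0.51800124 0.06196401 0.078     ] 43.949737548828125
[231, 233, 11, 11, 102] [0.4778 0.2343 0.131 ] [0.4781 0.2316 0.1454]
[284, 241, 10, 9, 13] [0.4606 0.1082 0.079 ] [0.4614 0.1068 0.1019]
yel [0.61615058 0.0179495  0.082     ] [0.61565887 0.01804261 0.08653065] 33 321 327 181 186
{'time': 0.85, 'q': array([-1.49650827e+00,  5.27474259e-01,  1.43269787e+00,  1.75032008e-05,
        1.18142721e+00, -1.78522642e-01]), 'joint_velocities': array([-0.00155203, -0.00025128,  0.00020135, -0.00080674,  0.00117226,
        0.00288664]), 'joint_torque': array([-5.92912475e-04, -4.39978123e+01, -1.76985723e+01,  6.35334151e-02,
        5.03259280e-02, -8.12196305e-06]), 'position': array([ 0.15634546, -0.60510085,  0.29226491]), 'tool_rot': array([ 9.92021895e-01,  1.26065698e-01,  8.25954433e-06, -2.91414595e-06]), 'ft_force': array([ 0.44647438, -0.00071116, -0.11979511]), 'moment': array([-0.01468449, -0.00825487,  0.04796149]), 'grip_force': 0.0, 'grip_width': 0.0870199926783456}
```

View pics/scene_c.png

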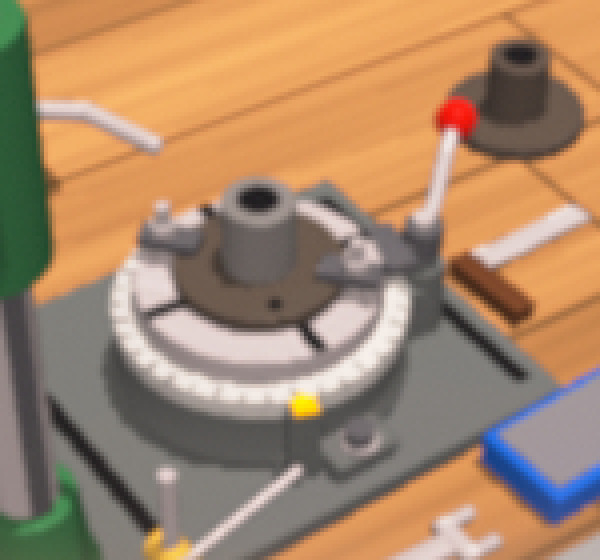

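The scene crop shows the boss and strap studs clear on top. The pointer's yellow tip is at the dial rim facing the camera, and the lever ball is up and to the left of the hub, on its far side. The turn needed is about -149° (clockwise), so next I plan the approach.

```bash
cat >> h.py <<'E'
from scipy.spatial.transform import Rotation as Ro
def plan(way,grip,start=None):
    """way: list of (x,y,z,yaw deg); prints tool-frame rows, tool kept vertical"""
    o=robot.get_obs(); 
    if start is None:
        m=Ro.from_quat(o["tool_rot"]).as_matrix(); p=np.array(o["position"]); y=np.degrees(np.arctan2(m[1,0],m[0,0])); R=m
    else: p=np.array(start[:3],float); y=start[3]; R=(Ro.from_euler('z',y,degrees=True)*Ro.from_euler('x',180,degrees=True)).as_matrix()
    rows=[]
    for x_,y_,z_,w in way:
        d=np.round(R.T@(np.array([x_,y_,z_])-p)*1e3,1 if start else 0)
        tgt=(Ro.from_euler('z',w,degrees=True)*Ro.from_euler('x',180,degrees=True)).as_matrix()
        rv=np.round(np.degrees(Ro.from_matrix(R.T@tgt).as_rotvec()),1)
        p=p+R@d/1e3; R=R@Ro.from_rotvec(np.radians(rv)).as_matrix()
        rows.append(" ".join(f"{a:g}" for a in [*d,*rv,grip]).replace("-0 ","0 "))
    for i in range(0,len(rows),10): print("; ".join(rows[i:i+10]))
    print("end",p.round(4))
def lin(a,b,n): a,b=np.array(a,float),np.array(b,float); return [tuple(a+(b-a)*(i+1)/n) for i in range(n)]
E
python3 - <<'E'
from h import *
# cyl: r,ang,z,yaw
a0=np.degrees(np.arctan2(-.605,.156)); a1=np.degrees(np.arctan2(.0508,.5109)); R1=np.hypot(.5109,.0508)
w=lin((.625,a0,.292,14.5),(.43,a0,.31,56),5)+lin((.43,a0,.31,56),(.43,a1,.31,185),14)+lin((.43,a1,.31,185),(R1,a1,.29,215),4)
plan([(r*np.cos(np.radians(a)),r*np.sin(np.radians(a)),z,y) for r,a,z,y in w],.8)
ax=np.array([.5109,.0508]); b=np.array([.478,.233]); 
D=np.linalg.norm(b-ax); u=(b-ax)/D; s=(D*D+.118**2-.09**2)/2/D; h=np.sqrt(max(0,.118**2-s*s)); n=np.array([-u[1],u[0]])
for k in(1,-1):
    C=ax+s*u+k*h*n; print("clamp axis",C.round(4),"ball ang",np.degrees(np.arctan2(*(b-C)[::-1])).round(1))
c=cam("top"); print(at_z(c,265.7,214.5,.11).round(3))
E
```

```text
0 -39 -3 0 0 -8.3 0.8; 5 -39 -4 0 0 -8.3 0.8; 11 -37 -4 0 0 -8.3 0.8; 17 -35 -3 0 0 -8.3 0.8; 21 -33 -4 0 0 -8.3 0.8; 34 27 0 0 0 -9.2 0.8; 33 30 0 0 0 -9.2 0.8; 30 30 0 0 0 -9.3 0.8; 29 33 0 0 0 -9.2 0.8; 26 35 0 0 0 -9.2 0.8
25 36 0 0 0 -9.2 0.8; 22 37 0 0 0 -9.2 0.8; 20 39 0 0 0 -9.2 0.8; 18 39 0 0 0 -9.2 0.8; 15 41 0 0 0 -9.3 0.8; 13 42 0 0 0 -9.2 0.8; 11 42 0 0 0 -9.2 0.8; 8 43 0 0 0 -9.2 0.8; 5 43 0 0 0 -9.2 0.8; -21 0 5 0 0 -7.5 0.8
-21 -2 5 0 0 -7.5 0.8; -20 -5 5 0 0 -7.5 0.8; -19 -8 5 0 0 -7.5 0.8
end [0.5106 0.0508 0.2903]
clamp axis [0.4456 0.1491] ball ang 68.9
clamp axis [0.5378 0.1657] ball ang 131.6
[0.536 0.165 0.11 ]
```

Request:
send_rows:
  deltas: "0 -39 -3 0 0 -8.3 0.8; 5 -39 -4 0 0 -8.3 0.8; 11 -37 -4 0 0 -8.3 0.8; 17 -35 -3 0 0 -8.3 0.8; 21 -33 -4 0 0 -8.3 0.8; 34 27 0 0 0 -9.2 0.8; 33 30 0 0 0 -9.2 0.8; 30 30 0 0 0 -9.3 0.8; 29 33 0 0 0 -9.2 0.8; 26 35 0 0 0 -9.2 0.8"
  newtons: 30

```text
time: 2.15
position: [0.2974, -0.3118, 0.3106]
tool_rot: [0.627, 0.779, -0.0, 0.001]
ft_force: [-0.1, -0.2, 0.4]
grip_width: 0.0699
grip_force: 0.0
```

Request:
send_rows:
  deltas: "25 36 0 0 0 -9.2 0.8; 22 37 0 0 0 -9.2 0.8; 20 39 0 0 0 -9.2 0.8; 18 39 0 0 0 -9.2 0.8; 15 41 0 0 0 -9.3 0.8; 13 42 0 0 0 -9.2 0.8; 11 42 0 0 0 -9.2 0.8; 8 43 0 0 0 -9.2 0.8; 5 43 0 0 0 -9.2 0.8; -21 0 5 0 0 -7.5 0.8"

```text
time: 3.4
position: [0.4471, 0.0472, 0.3055]
tool_rot: [-0.113, 0.994, 0.0, -0.0]
ft_force: [1.3, -0.3, 0.8]
grip_width: 0.0698
grip_force: 0.0
```

Request:
send_rows:
  deltas: "-21 -2 5 0 0 -7.5 0.8; -20 -5 5 0 0 -7.5 0.8; -19 -8 5 0 0 -7.5 0.8; 0 0 0 0 0 0 0.8; 0 0 0 0 0 0 0.8"

```text
time: 4.03
position: [0.5097, 0.0509, 0.2902]
tool_rot: [-0.3, 0.954, 0.0, -0.001]
ft_force: [-0.9, 0.7, 0.3]
grip_width: 0.0699
grip_force: 0.0
```

```bash
python3 - <<'E'
from h import *
o=robot.get_obs(); print(o["time"],o["position"],o["q"].round(2),o["grip_width"])
plan(lin((*o["position"][:2],.29,215),(.5109,.0508,.199,215),4),.8)
c=cam("scene"); save("s2.png",c["image"][90:250,200:400],4)
E
```

```text
4.025 [0.5097199  0.050862   0.29019419] [-0.12  0.38  1.71 -0.    1.05 -2.3 ] 0.06990683237035539
0 0 23 0.1 -0.1 -0.1 0.8; 0 0 23 0 0 0 0.8; -1 -1 22 0 0 0 0.8; 0 0 23 0 0 0 0.8
end [0.5112 0.0506 0.1992]
```

View pics/s2.png

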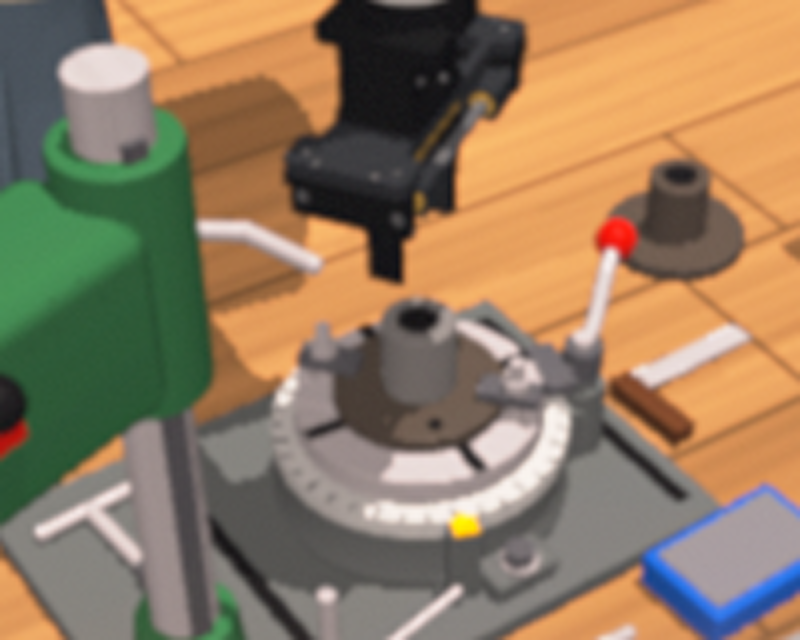

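The gripper hangs straight above the boss, with the fingers clear of the straps. I'll go down and grip.

Request:
send_rows:
  deltas: "0 0 23 0 0 0 0.8; 0 0 23 0 0 0 0.8; -1 -1 22 0 0 0 0.8; 0 0 23 0 0 0 0.8; 0 0 0 0 0 0 0.8; 0 0 0 0 0 0 0.5; 0 0 0 0 0 0 0.5; 0 0 0 0 0 0 0.5; 0 0 0 0 0 0 0.5"
  newtons: 40

```text
time: 5.2
position: [0.5123, 0.0507, 0.2002]
tool_rot: [-0.3, 0.954, -0.0, 0.001]
ft_force: [-0.6, 1.7, 5.7]
grip_width: 0.049
grip_force: 40.0
```

Request:
send_rows:
  deltas: "0 0 0 0 0 5 0.5; 0 0 0 0 0 10 0.5; 0 0 0 0 0 10 0.5; 0 0 0 0 0 10 0.5; 0 0 0 0 0 10 0.5; 0 0 0 0 0 10 0.5; 0 0 0 0 0 10 0.5; 0 0 0 0 0 10 0.5; 0 0 0 0 0 10 0.5; 0 0 0 0 0 10 0.5"

```text
time: 6.45
position: [0.5126, 0.0518, 0.2002]
tool_rot: [0.502, 0.865, 0.001, 0.0]
ft_force: [0.3, 5.0, 5.7]
grip_width: 0.0492
grip_force: 40.0
```

Request:
send_rows:
  deltas: "0 0 0 0 0 10 0.5; 0 0 0 0 0 10 0.5; 0 0 0 0 0 10 0.5; 0 0 0 0 0 10 0.5; 0 0 0 0 0 7 0.5; 0 0 0 0 0 4 0.5; 0 0 0 0 0 0 0.5; 0 0 0 0 0 0 0.5"

```text
time: 7.45
position: [0.5132, 0.0518, 0.2002]
tool_rot: [0.825, 0.565, 0.002, -0.0]
ft_force: [1.3, 5.3, 4.9]
grip_width: 0.0491
grip_force: 40.0
```

```bash
python3 - <<'E'
from h import *
o=robot.get_obs(); m=Ro.from_quat(o["tool_rot"]).as_matrix(); print(o["position"],np.degrees(np.arctan2(m[1,0],m[0,0])),o["q"].round(2),o["moment"],o["ft_force"])
c=cam("scene"); red,yel,cs,l=measure(c,(260,130,350,250)); print(cs)
v,u=np.nonzero(yel); print(u.mean(),v.mean())
a=c["image"][180:240,260:350]
t=cam("top"); print(measure(t)[2]); 
b=t["image"][165:285,235:355]
out=np.zeros((600,800,3),np.uint8); 
A=cv2.resize(a,(450,300),interpolation=3); B=cv2.resize(b,(350,350),interpolation=3)
out[:300,:450]=A; out[:350,450:]=B; save("m3.png",out)
E
```

```text
[0.51319521 0.05179336 0.20015296] 68.8119295528728 [-0.12  0.52  1.79  0.    0.83  0.25] [ 0.94677965 -0.03631054 -0.36950424] [1.3433112  5.26322115 4.9136422 ]
[(1, [349, 148, 1, 4, 4], array([349. , 149.5]))]
315.6216216216216 219.27027027027026
[(2, [231, 233, 12, 11, 103], array([236.1, 238.2]))]
```

View pics/m3.png

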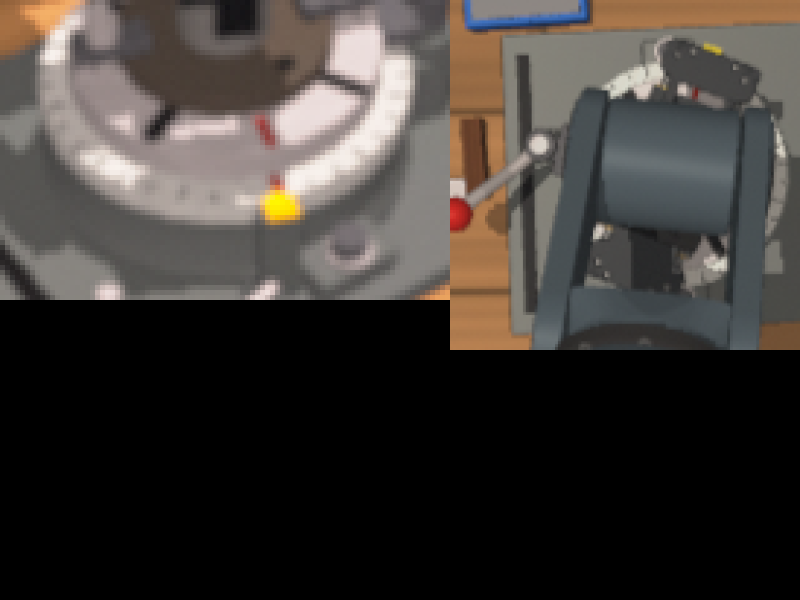

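The scene crop (left) shows the red line almost at the yellow pointer, a hair short or on it. I'll measure it.

```bash
cat >> h.py <<'E'
def dial(c,ax=(.5109,.0508),box=None,verb=1):
    im=c["image"].astype(float); r,g,b=im[...,0],im[...,1],im[...,2]; P=cloud(c)
    rel=P[...,:2]-np.array(ax); rad=np.hypot(*np.moveaxis(rel,-1,0)); an=np.degrees(np.arctan2(rel[...,1],rel[...,0])); Z=P[...,2]
    ok=(c["depth"]>0)&(Z<.115)&(Z>.06)&(abs(an)<90)
    wr=np.clip((r-np.maximum(g,b))/(r+1)-.15,0,1)*(g<.8*r)*(b>.5*g)
    res={}
    for n,lo,hi in(("ring",.086,.101),("disc",.058,.084)):
        m=ok&(rad>lo)&(rad<hi)&(wr>0.05); res[n]=(round(float((an[m]*wr[m]).sum()/wr[m].sum()),2) if m.any() else None,int(m.sum()),rad[m].mean().round(4) if m.any() else 0)
    y=ok&(rad>.09)&(rad<.125)&(r>130)&(g>.65*r)&(b<.5*r)
    v,u=np.nonzero(y); p=at_z(c,u.mean(),v.mean(),.081)
    res["yel"]=(an[y].mean().round(2),int(y.sum()),rad[y].mean().round(4)); res["yel_z"]=np.degrees(np.arctan2(p[1]-ax[1],p[0]-ax[0])).round(2)
    return res
E
python3 - <<'E'
from h import *
c=cam("scene"); print(dial(c)); print(dial(c,(.5129,.0518)))
im=c["image"]; print(im[205:222,306:322,0]); print(im[205:222,306:322,1]); 
t=cam("top"); print(dial(t))
E
```

```text
{'ring': (-13.77, 8, np.float64(0.0909)), 'disc': (-13.92, 22, np.float64(0.0714)), 'yel': (np.float64(-16.24), 43, np.float64(0.1115)), 'yel_z': np.float64(-16.64)}
{'ring': (-14.48, 8, np.float64(0.0911)), 'disc': (-15.1, 23, np.float64(0.0703)), 'yel': (np.float64(-17.03), 43, np.float64(0.1098)), 'yel_z': np.float64(-17.42)}
[[225 199 165 157 155 154 147 149 167 212 232 235 234 233 234 234]
 [193 179 160 156 155 151 145 147 158 193 225 233 233 232 231 228]
 [162 160 155 154 154 152 148 144 148 171 211 230 232 229 221 206]
 [153 154 152 153 154 154 151 149 148 162 189 209 212 204 186 168]
 [153 154 156 158 160 160 158 156 155 159 165 168 167 165 159 154]
 [156 157 159 160 162 163 161 158 157 157 155 154 151 152 152 152]
 [157 158 158 157 157 157 157 156 156 154 154 152 152 152 156 165]
 [157 157 156 156 156 155 154 154 154 154 153 153 163 172 188 212]
 [156 157 156 155 155 154 154 153 154 154 158 173 205 224 231 240]
 [158 157 157 158 159 159 159 155 151 156 171 210 237 245 246 246]
 [161 158 160 164 167 165 166 159 150 155 183 230 246 248 247 243]
 [167 166 166 171 172 170 168 16
[... 956 characters left out ...]
 190 210 222 231]
 [144 144 143 144 145 145 145 139 126 130 154 195 230 238 239 239]
 [147 145 147 151 154 153 153 136 105 108 157 218 239 242 240 236]
 [155 154 155 159 162 159 157 140 102  87 143 219 239 242 238 227]
 [162 162 160 160 160 161 159 154 139 121 150 216 238 238 231 216]
 [166 171 172 164 163 167 171 183 196 201 202 224 231 225 208 191]
 [170 192 205 199 192 189 199 224 238 244 237 232 223 193 172 167]
 [171 197 213 210 200 190 205 233 245 246 241 234 222 185 158 156]
 [168 175 182 181 172 158 173 222 238 237 234 232 226 195 158 138]]
{'ring': (None, 0, 0), 'disc': (-15.09, 8, np.float64(0.0726)), 'yel': (np.float64(-17.88), 10, np.float64(0.1152)), 'yel_z': np.float64(-17.86)}
```

Request:
send_rows:
  deltas: "0 0 0 0 0 1.5 0.5; 0 0 0 0 0 1 0.5; 0 0 0 0 0 0 0.5; 0 0 0 0 0 0 0.5"

```text
time: 8.15
position: [0.5132, 0.0518, 0.2002]
tool_rot: [0.836, 0.548, 0.002, 0.0]
ft_force: [1.9, 6.0, 5.4]
grip_width: 0.0492
grip_force: 40.0
```

```bash
python3 - <<'E'
from h import *
for a in((.5109,.0508),(.5129,.0518)):
  for n in ("scene","top"): c=cam(n); print(dial(c,a))
E
```

```text
{'ring': (-16.08, 8, np.float64(0.0926)), 'disc': (-15.73, 20, np.float64(0.0704)), 'yel': (np.float64(-16.36), 40, np.float64(0.1121)), 'yel_z': np.float64(-16.74)}
{'ring': (None, 0, 0), 'disc': (-17.1, 8, np.float64(0.0709)), 'yel': (np.float64(-17.88), 10, np.float64(0.1152)), 'yel_z': np.float64(-17.86)}
{'ring': (-17.17, 6, np.float64(0.0935)), 'disc': (-17.12, 20, np.float64(0.0714)), 'yel': (np.float64(-17.12), 41, np.float64(0.1107)), 'yel_z': np.float64(-17.46)}
{'ring': (None, 0, 0), 'disc': (-18.35, 8, np.float64(0.0694)), 'yel': (np.float64(-18.67), 10, np.float64(0.1135)), 'yel_z': np.float64(-18.65)}
```

```bash
python3 - <<'E'
from h import *
plan(lin((.5132,.0518,.200,66.5),(.5132,.0518,.28,66.5),3)+lin((.5132,.0518,.28,66.5),(.476,.235,.27,131),7),.8,start=(.5132,.0518,.2002,66.5))
E
```

```text
0 0 -26.5 0 0 0 0.8; 0 0 -26.6 0 0 0 0.8; 0 0 -26.7 0 0 0 0.8; 21.9 -15.3 1.4 0 0 -9.2 0.8; 24 -11.6 1.5 0 0 -9.2 0.8; 25.6 -7.6 1.4 0 0 -9.2 0.8; 26.5 -3.5 1.4 0 0 -9.3 0.8; 26.7 0.9 1.4 0 0 -9.2 0.8; 26.2 5.2 1.5 0 0 -9.2 0.8; 25 9.3 1.4 0 0 -9.2 0.8
end [0.4761 0.235  0.27  ]
```

Request:
send_rows:
  deltas: "0 0 0 0 0 0 0.6; 0 0 0 0 0 0 0.8; 0 0 0 0 0 0 0.8; 0 0 0 0 0 0 0.8"

```text
time: 8.85
position: [0.5119, 0.0504, 0.1991]
tool_rot: [0.836, 0.548, -0.0, -0.0]
ft_force: [-0.4, -0.7, -0.1]
grip_width: 0.0684
grip_force: 0.0
```

Request:
send_rows:
  deltas: "0 0 -27 0 0 0 0.8; 0 0 -27 0 0 0 0.8; 0 0 -27 0 0 0 0.8; 22 -15 1 0 0 -9.2 0.8; 24 -12 1 0 0 -9.2 0.8; 26 -8 1 0 0 -9.2 0.8; 26 -3 1 0 0 -9.3 0.8; 27 1 1 0 0 -9.2 0.8; 26 5 1 0 0 -9.2 0.8; 25 9 1 0 0 -9.2 0.8"

```text
time: 10.1
position: [0.4744, 0.2344, 0.2731]
tool_rot: [0.412, 0.911, -0.0, -0.0]
ft_force: [-0.8, 0.1, -0.2]
grip_width: 0.0693
grip_force: 0.0
```

Request:
send_rows:
  deltas: "0 0 0 0 0 0 0.65; 0 0 0 0 0 0 0.65"

```text
time: 10.35
position: [0.4748, 0.2332, 0.2732]
tool_rot: [0.416, 0.91, -0.0, 0.0]
ft_force: [-0.6, 0.7, -0.1]
grip_width: 0.0592
grip_force: 0.0
```

```bash
python3 - <<'E'
from h import *
o=robot.get_obs(); print(o["position"],o["ft_force"])
I={}
for n in ("scene","top"):
  c=cam(n); I[n]=c["image"]
  for a in((.5109,.0508),(.5119,.0506)): print(n,dial(c,a))
print(measure(c)[2])
out=np.zeros((360,760,3),np.uint8); out[:,:400]=cv2.resize(I["scene"][180:234,275:335],(400,360),interpolation=3); out[:,400:]=cv2.resize(I["top"][172:232,282:342],(360,360),interpolation=3)
save("m4.png",out)
E
```

```text
[0.47475651 0.23319968 0.27315084] [-0.55216202  0.72004399 -0.13385938]
scene {'ring': (-16.21, 5, np.float64(0.0912)), 'disc': (-15.8, 17, np.float64(0.0723)), 'yel': (np.float64(-16.34), 39, np.float64(0.1126)), 'yel_z': np.float64(-16.7)}
scene {'ring': (-16.3, 4, np.float64(0.0914)), 'disc': (-15.86, 17, np.float64(0.0713)), 'yel': (np.float64(-16.38), 39, np.float64(0.1116)), 'yel_z': np.float64(-16.75)}
top {'ring': (-17.26, 11, np.float64(0.093)), 'disc': (-17.06, 22, np.float64(0.0722)), 'yel': (np.float64(-17.26), 37, np.float64(0.1094)), 'yel_z': np.float64(-17.25)}
top {'ring': (-17.33, 11, np.float64(0.092)), 'disc': (-17.14, 22, np.float64(0.0712)), 'yel': (np.float64(-17.31), 37, np.float64(0.1084)), 'yel_z': np.float64(-17.31)}
[(1, [322, 188, 2, 4, 4], array([322.2, 189.5])), (2, [319, 194, 3, 7, 7], array([319.7, 197. ])), (3, [238, 233, 3, 3, 4], array([238.8, 234. ]))]
```

View pics/m4.png

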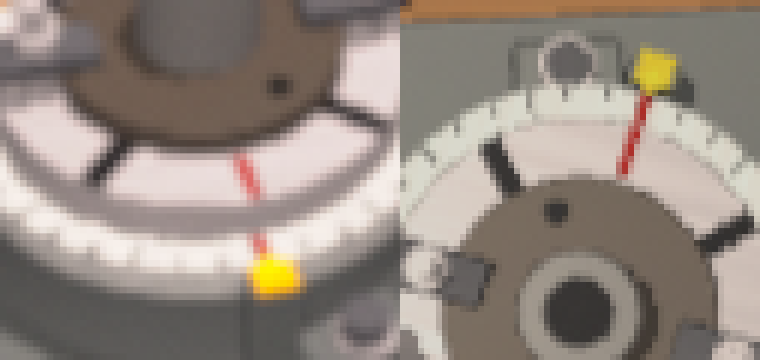

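In the top crop the red line extends through the middle of the yellow pointer, and both read about -17.3°, so the alignment is good. Next I lower the fork over the ball.

Request:
send_rows:
  deltas: "-2 1 20 0 0 0 0.65; 0 0 20 0 0 0 0.65; 0 0 20 0 0 0 0.65; 0 0 20 0 0 0 0.65; 0 0 11 0 0 0 0.65; 0 0 0 0 0 0 0.5; 0 0 0 0 0 0 0.5; 0 0 0 0 0 0 0.5"

```text
time: 11.45
position: [0.4772, 0.2329, 0.183]
tool_rot: [0.415, 0.91, 0.001, 0.001]
ft_force: [-0.9, -0.1, 0.0]
grip_width: 0.0442
grip_force: 0.0
```

Request:
send_rows:
  deltas: "-0.2 6.3 0 0 0 4 0.5; -0.2 6.3 0 0 0 4 0.5; -0.2 6.3 0 0 0 4 0.5; -0.2 6.3 0 0 0 4 0.5"

```text
time: 11.95
position: [0.4956, 0.2453, 0.1825]
tool_rot: [0.538, 0.843, -0.003, -0.001]
ft_force: [-3.5, -4.2, 4.8]
grip_width: 0.0436
grip_force: 2.9
```

```bash
cat >> h.py <<'E'
def push(C=(.5375,.166)):
    o=robot.get_obs(); r=o["position"][:2]-np.array(C); th=np.arctan2(r[1],r[0]); f=o["ft_force"]
    m=Ro.from_quat(o["tool_rot"]).as_matrix()
    print("t",o["time"],"r",np.hypot(*r).round(4),"th",np.degrees(th).round(1),"yaw",np.degrees(np.arctan2(m[1,0],m[0,0])).round(1),"F tan",(-(f[0]*np.sin(th)-f[1]*np.cos(th))).round(2),"rad",(f[0]*np.cos(th)+f[1]*np.sin(th)).round(2),"fz",f[2].round(2),"z",o["position"][2].round(4))
E
python3 -c "
from h import *
push()"
```

```text
t 11.95 r 0.0897 th 117.8 yaw 114.9 F tan 5.07 rad -2.12 fz 4.78 z 0.1825
```

Request:
send_rows:
  deltas: "-0.2 6.3 0 0 0 4 0.5; -0.2 6.3 0 0 0 4 0.5; -0.2 6.3 0 0 0 4 0.5; -0.2 6.3 0 0 0 4 0.5; -0.2 6.3 0 0 0 4 0.5; -0.2 6.3 0 0 0 4 0.5"

```text
time: 12.7
position: [0.5307, 0.2553, 0.1824]
tool_rot: [0.702, 0.712, -0.003, -0.003]
ft_force: [-6.4, 1.3, 4.1]
grip_width: 0.0432
grip_force: 3.5
```

```bash
python3 -c "
from h import *
push()"
```

```text
t 12.7 r 0.0895 th 94.3 yaw 90.8 F tan 6.32 rad 1.78 fz 4.14 z 0.1824
```

Request:
send_rows:
  deltas: "-0.1 3.1 0 0 0 2 0.5; -0.1 3.1 0 0 0 2 0.5; -0.1 3.1 0 0 0 2 0.5; -0.1 3.1 0 0 0 2 0.5"

```text
time: 13.2
position: [0.5434, 0.2554, 0.1825]
tool_rot: [0.75, 0.662, -0.002, -0.003]
ft_force: [-6.4, 3.8, 3.2]
grip_width: 0.0434
grip_force: 3.5
```

```bash
python3 -c "
from h import *
push()"
```

```text
t 13.2 r 0.0896 th 86.2 yaw 82.9 F tan 6.6 rad 3.33 fz 3.21 z 0.1825
```

Request:
send_rows:
  deltas: "-0.1 3.1 0 0 0 2 0.5; -0.1 3.1 0 0 0 2 0.5; -0.1 3.1 0 0 0 2 0.5; -0.1 3.1 0 0 0 2 0.5"

```text
time: 13.7
position: [0.5558, 0.2537, 0.1826]
tool_rot: [0.794, 0.608, -0.002, -0.003]
ft_force: [-5.2, 6.2, 3.2]
grip_width: 0.0432
grip_force: 3.7
```

Request:
send_rows:
  deltas: "-0.1 3.1 0 0 0 2 0.5; -0.1 3.1 0 0 0 2 0.5"

```text
time: 13.95
position: [0.562, 0.2522, 0.1826]
tool_rot: [0.815, 0.58, -0.001, -0.003]
ft_force: [-6.1, 7.2, 2.6]
grip_width: 0.0435
grip_force: 3.8
```

```bash
python3 -c "
from h import *
push()"
```

```text
t 13.95 r 0.0896 th 74.2 yaw 70.8 F tan 7.82 rad 5.26 fz 2.56 z 0.1826
```

Request:
send_rows:
  deltas: "0.7 3.1 0 0 0 2 0.5; 0.7 3.1 0 0 0 2 0.5; 0 0 0 0 0 0 0.5"

```text
time: 14.32
position: [0.5684, 0.2506, 0.1826]
tool_rot: [0.834, 0.551, -0.002, -0.003]
ft_force: [-4.6, 3.4, 3.0]
grip_width: 0.0435
grip_force: 3.2
```

```bash
python3 -c "
from h import *
push()"
```

```text
t 14.325 r 0.0901 th 69.9 yaw 66.9 F tan 5.53 rad 1.63 fz 3.04 z 0.1826
```

Request:
send_rows:
  deltas: "0.1 3.1 0 0 0 2 0.5; 0.1 3.1 0 0 0 2 0.5; 0.1 3.1 0 0 0 2 0.5"

```text
time: 14.7
position: [0.5753, 0.2473, 0.1824]
tool_rot: [0.862, 0.507, -0.004, -0.004]
ft_force: [-8.2, 5.7, 5.0]
grip_width: 0.0434
grip_force: 5.2
```

Request:
send_rows:
  deltas: "0.1 3.1 0 0 0 2 0.5; 0.1 3.1 0 0 0 2 0.5"

```text
time: 14.95
position: [0.5799, 0.2448, 0.1824]
tool_rot: [0.879, 0.476, -0.004, -0.004]
ft_force: [-10.8, 7.6, 4.7]
grip_width: 0.0436
grip_force: 6.3
```

```bash
python3 -c "
from h import *
push()"
```

```text
t 14.95 r 0.0895 th 61.7 yaw 56.9 F tan 13.13 rad 1.51 fz 4.72 z 0.1824
```

Request:
send_rows:
  deltas: "0.1 1.5 0 0 0 1 0.5"

```text
time: 15.08
position: [0.581, 0.2441, 0.1824]
tool_rot: [0.883, 0.469, -0.005, -0.004]
ft_force: [-10.5, 6.0, 6.5]
grip_width: 0.0437
grip_force: 6.4
```

```bash
python3 -c "
from h import *
push()"
```

```text
t 15.075 r 0.0895 th 60.9 yaw 55.9 F tan 12.08 rad 0.17 fz 6.46 z 0.1824
```

Request:
send_rows:
  deltas: "0 0 0 0 0 0 0.5; 0 0 0 0 0 0 0.5"

```text
time: 15.32
position: [0.5812, 0.2441, 0.1824]
tool_rot: [0.883, 0.469, -0.004, -0.004]
ft_force: [-10.1, 7.1, 5.1]
grip_width: 0.0437
grip_force: 5.9
```

```bash
python3 -c "
from h import *
push()"
```

```text
t 15.325 r 0.0895 th 60.8 yaw 56.0 F tan 12.26 rad 1.33 fz 5.08 z 0.1824
```

Request:
send_rows:
  deltas: "0 1.5 0 0 0 1 0.5; 0 0 0 0 0 0 0.5"

```text
time: 15.58
position: [0.5821, 0.2435, 0.1824]
tool_rot: [0.887, 0.461, -0.005, -0.005]
ft_force: [-11.1, 7.3, 6.2]
grip_width: 0.0439
grip_force: 6.3
```

```bash
python3 -c "
from h import *
push()"
```

```text
t 15.575 r 0.0894 th 60.1 yaw 54.9 F tan 13.25 rad 0.81 fz 6.24 z 0.1824
```

Request:
send_rows:
  deltas: "-0.1 -3.1 0 0 0 -2 0.5; -0.1 -3.1 0 0 0 -2 0.5; -0.1 -3.1 0 0 0 -2 0.5; -0.1 -3.1 0 0 0 -2 0.5; 0 0 0 0 0 0 0.5"

```text
time: 16.2
position: [0.5771, 0.2468, 0.1823]
tool_rot: [0.853, 0.523, 0.0, 0.0]
ft_force: [0.6, 0.4, 0.3]
grip_width: 0.0435
grip_force: 0.0
```

```bash
python3 -c "
from h import *
push()"
```

```text
t 16.2 r 0.09 th 63.9 yaw 63.0 F tan -0.39 rad 0.61 fz 0.26 z 0.1823
```

Request:
send_rows:
  deltas: "0 0 0 0 0 0 0.7; 0 0 0 0 0 0 0.7; 0 0 -30 0 0 0 0.7; 0 0 -40 0 0 0 0.7; 0 0 -30 0 0 0 0.7; -14 -27 0 0 0 0 0.7; -14 -27 0 0 0 0 0.7; -14 -27 0 0 0 0 0.7; -14 -27 0 0 0 0 0.7; 0 0 0 0 0 0 0.7"

```text
time: 17.45
position: [0.4532, 0.2462, 0.2823]
tool_rot: [0.852, 0.523, -0.001, -0.0]
ft_force: [-0.6, -0.1, 0.2]
grip_width: 0.0609
grip_force: 0.0
```

```bash
python3 - <<'E'
from h import *
I={}
for n in ("scene","top"):
  c=cam(n); I[n]=c["image"]; print(n,dial(c,(.5119,.0506)))
im=c["image"].astype(int); P=cloud(c)
m=(im[...,0]>110)&(im[...,1]<.45*im[...,0])&(abs(P[...,2]-.138)<.012)&(abs(P[...,0]-.55)<.15)&(abs(P[...,1]-.2)<.12)
v,u=np.nonzero(m); b=at_z(c,u.mean(),v.mean(),.138) if len(u) else 0; print("ball",b,len(u))
out=np.zeros((360,760,3),np.uint8); out[:,:400]=cv2.resize(I["scene"][140:248,260:380],(400,360),interpolation=3); out[:,400:]=cv2.resize(I["top"][160:270,225:335],(360,360),interpolation=3)
save("m5.png",out)
E
```

```text
scene {'ring': (-15.88, 6, np.float64(0.0927)), 'disc': (-15.98, 17, np.float64(0.0718)), 'yel': (np.float64(-16.35), 40, np.float64(0.1117)), 'yel_z': np.float64(-16.68)}
top {'ring': (-17.33, 11, np.float64(0.092)), 'disc': (-17.16, 23, np.float64(0.0709)), 'yel': (np.float64(-17.35), 36, np.float64(0.1086)), 'yel_z': np.float64(-17.34)}
ball [0.57060429 0.24816543 0.138     ] 104
```

View pics/m5.png

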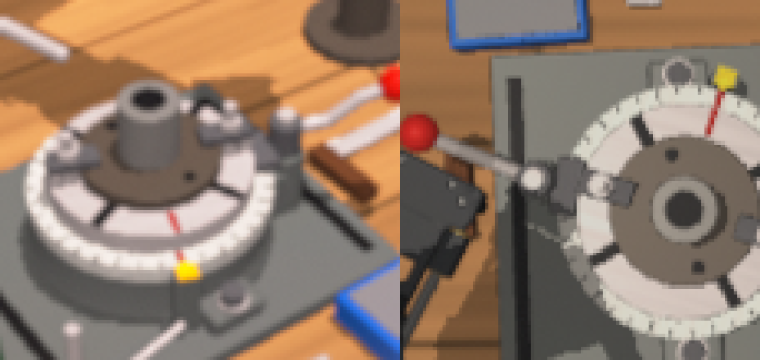

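The line is still on the pointer in both views. The lever has sprung back slightly and stays tight, and the arm is clear of everything.

```bash
python3 -c "
from rig import robot
print(robot.hand_in())"
```

```text
the job is handed in; nothing more can be done
None
```

The job is handed in, but no verdict came back. The red line sits on the yellow pointer (within about 0.2° from above, 0.5° from the side), the clamp lever was pushed to about 13 N and let go, and the arm is clear with the loose tools and parts untouched.

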